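Gauge the egg cooker's spare knob sleeves on its post and sort them

TASK

Find out which of the spare knob sleeves on the shelf fit the egg cooker's post: first lift the wooden cap off the post and set it upright in the empty steel egg cup. Then take the sleeves one at a time, in the order red, yellow, green, blue, black (some colours may be missing): slide each down over the post as far as it goes and let go of it there to see whether it reaches the plate or stops at the shoulder, then stand it upright in the wooden tray if it fits or in the grey tray if it is too tight. Finally put the cap back on the post, fully down, and leave the salt pig, the poaching cup and the cup with the egg where they are.

Things in the scene. Friction and masses are not known exactly. Their poses are not given: they have to be found in the camera images.
- post_foot (a point): foot of the egg cooker's upright aluminium centre post, on its axis, level with the round steel plate it stands on (65 mm above the shelf). The post is 40 mm tall: 21 mm thick up to 17 mm, tapering (the shoulder) to 13 mm thick at 23 mm and on to its chamfered top. A sleeve that fits comes down to the plate; a tight one stops with its underside about 20 mm above the plate. z up.
- cooker: white turntable (fixed, 220 mm across, 18 mm high) with the lidless round orange egg cooker (160 mm across; steel plate 140 mm across, 65 mm above the shelf) and its post in the middle. Origin: on the shelf, below the post.
- cap: loose pale wooden cap of the post: hollow skirt 36 mm across and 46 mm tall (bore 26 mm, 42 mm deep, open below), with a knob 22 mm across and 22 mm tall on top (68 mm in all). Origin: centre of its underside; z up. It starts on the post, its underside on the plate.
- egg_cup: the empty stainless egg cup (fixed), 60 mm high, mouth 50 mm inside and 56 mm outside. Origin: centre of its foot, z up.
- egg_cup_in (a point): centre of the inner floor of the empty egg cup, 36 mm above the shelf (the cup is 24 mm deep, about 43 mm inside at the floor, widening to 50 mm); z up.
- sleeve_red: knob sleeve, plain red plastic cylinder 42 mm across and 46 mm tall, closed on top, open below; its blind bore (42 mm deep) is either 26 mm (fits the post) or 17 mm (too tight), which cannot be seen from outside. Origin: centre of its underside; z: up along its axis. May be absent.
- sleeve_yellow: knob sleeve, plain yellow plastic cylinder 42 mm across and 46 mm tall, closed on top, open below; its blind bore (42 mm deep) is either 26 mm (fits the post) or 17 mm (too tight), which cannot be seen from outside. Origin: centre of its underside; z: up along its axis. May be absent.
- sleeve_green: knob sleeve, plain green plastic cylinder 42 mm across and 46 mm tall, closed on top, open below; its blind bore (42 mm deep) is either 26 mm (fits the post) or 17 mm (too tight), which cannot be seen from outside. Origin: centre of its underside; z: up along its axis. May be absent.
- sleeve_blue: knob sleeve, plain blue plastic cylinder 42 mm across and 46 mm tall, closed on top, open below; its blind bore (42 mm deep) is either 26 mm (fits the post) or 17 mm (too tight), which cannot be seen from outside. Origin: centre of its underside; z: up along its axis. May be absent.
- sleeve_black: knob sleeve, plain black plastic cylinder 42 mm across and 46 mm tall, closed on top, open below; its blind bore (42 mm deep) is either 26 mm (fits the post) or 17 mm (too tight), which cannot be seen from outside. Origin: centre of its underside; z: up along its axis. May be absent.
- wood_tray: fixed wooden tray, 180 x 130 mm (long side along its x), 35 mm high, walls and floor 5 mm thick, for sleeves that fit. Origin: centre of its underside, x and y along its sides, z up.
- grey_tray: fixed grey plastic tray, 180 x 130 mm (long side along its x), 35 mm high, walls and floor 5 mm thick, for sleeves that are too tight. Origin: centre of its underside, x and y along its sides, z up.
- egg_in_cup: bystander: loose stainless egg cup holding a white egg, 56 mm across, 89 mm high. Origin: centre of its foot.
- salt_pig: bystander: blue ceramic salt pig with a wooden lid, 116 mm across, 116 mm high. Origin: centre of its underside.
- poaching_cup: bystander: orange poaching cup, 86 mm across, 40 mm high. Origin: centre of its underside.

How it is judged:
On the way, in this order (a step that is already met when the one before it is completed fails the run):
1. the wooden cap stands upright in the empty egg cup, let go (horizontal distance between cap and egg_cup_in below 0.008 m and z of cap in the frame of egg_cup_in below 0.008 m and angle between cap's own z axis and vertical below 0.25 rad and contact force between the fingers and cap below 0.1 N), for 0.2 s.
2. the red sleeve is down on the post as far as it goes, let go and at rest (horizontal distance between sleeve_red and post_foot below 0.006 m and angle between sleeve_red's own z axis and vertical below 0.2 rad and linear speed of sleeve_red below 0.03 m/s and contact force between the fingers and sleeve_red below 0.1 N and z of sleeve_red in the frame of post_foot between 0.012 and 0.027 m), for 0.2 s.
3. the yellow sleeve is down on the post as far as it goes, let go and at rest (horizontal distance between sleeve_yellow and post_foot below 0.006 m and angle between sleeve_yellow's own z axis and vertical below 0.2 rad and linear speed of sleeve_yellow below 0.03 m/s and contact force between the fingers and sleeve_yellow below 0.1 N and z of sleeve_yellow in the frame of post_foot between -0.004 and 0.005 m), for 0.2 s.
4. the green sleeve is down on the post as far as it goes, let go and at rest (horizontal distance between sleeve_green and post_foot below 0.006 m and angle between sleeve_green's own z axis and vertical below 0.2 rad and linear speed of sleeve_green below 0.03 m/s and contact force between the fingers and sleeve_green below 0.1 N and z of sleeve_green in the frame of post_foot between 0.012 and 0.027 m), for 0.2 s.
5. the blue sleeve is down on the post as far as it goes, let go and at rest (horizontal distance between sleeve_blue and post_foot below 0.006 m and angle between sleeve_blue's own z axis and vertical below 0.2 rad and linear speed of sleeve_blue below 0.03 m/s and contact force between the fingers and sleeve_blue below 0.1 N and z of sleeve_blue in the frame of post_foot between -0.004 and 0.005 m), for 0.2 s.
6. the black sleeve is down on the post as far as it goes, let go and at rest (horizontal distance between sleeve_black and post_foot below 0.006 m and angle between sleeve_black's own z axis and vertical below 0.2 rad and linear speed of sleeve_black below 0.03 m/s and contact force between the fingers and sleeve_black below 0.1 N and z of sleeve_black in the frame of post_foot between -0.004 and 0.005 m), for 0.2 s.
At the end, for the whole second after the job is handed in: The cap is back on the post, fully down (within 5 mm of the plate, upright); every sleeve present stands upright and at rest on the floor of its tray (centre at least 15 mm inside the outer edges): those that reached the plate in the wooden tray, those that stopped at the shoulder in the grey tray (horizontal distance between cap and post_foot below 0.006 m and z of cap in the frame of post_foot below 0.005 m and angle between cap's own z axis and vertical below 0.1 rad and linear speed of each of cap, sleeve_red, sleeve_yellow, sleeve_green, sleeve_blue, sleeve_black below 0.02 m/s and x of sleeve_red in the frame of grey_tray between -0.075 and 0.075 m and y of sleeve_red in the frame of grey_tray between -0.05 and 0.05 m and z of sleeve_red in the frame of grey_tray between -0.002 and 0.012 m and angle between each of sleeve_red, sleeve_yellow, sleeve_green, sleeve_blue, sleeve_black's own z axis and vertical below 0.15 rad and x of sleeve_yellow in the frame of wood_tray between -0.075 and 0.075 m and y of sleeve_yellow in the frame of wood_tray between -0.05 and 0.05 m and z of sleeve_yellow in the frame of wood_tray between -0.002 and 0.012 m and x of sleeve_green in the frame of grey_tray between -0.075 and 0.075 m and y of sleeve_green in the frame of grey_tray between -0.05 and 0.05 m and z of sleeve_green in the frame of grey_tray between -0.002 and 0.012 m and x of sleeve_blue in the frame of wood_tray between -0.075 and 0.075 m and y of sleeve_blue in the frame of wood_tray between -0.05 and 0.05 m and z of sleeve_blue in the frame of wood_tray between -0.002 and 0.012 m and x of sleeve_black in the frame of wood_tray between -0.075 and 0.075 m and y of sleeve_black in the frame of wood_tray between -0.05 and 0.05 m and z of sleeve_black in the frame of wood_tray between -0.002 and 0.012 m); the robot touches nothing.
It fails at once if the egg in cup is shifted by more than 20 mm or tipped (distance of egg_in_cup from where it was at the start of the episode above 0.02 m or angle between egg_in_cup's own z axis and vertical above 0.3 rad).
It fails at once if the salt pig is shifted by more than 20 mm or tipped (distance of salt_pig from where it was at the start of the episode above 0.02 m or angle between salt_pig's own z axis and vertical above 0.3 rad).
It fails at once if the poaching cup is shifted by more than 20 mm or tipped (distance of poaching_cup from where it was at the start of the episode above 0.02 m or angle between poaching_cup's own z axis and vertical above 0.3 rad).
Of sleeve_red, sleeve_yellow, sleeve_green, sleeve_blue, sleeve_black only 3 to 5 are there at a start; the rules pass over those that are not, and their reading is None.
At some moment in a run one of sleeve_red, sleeve_yellow, sleeve_green, sleeve_blue, sleeve_black may be knocked a few centimetres aside while the robot is not near it.
It also fails if it takes over 210 s, if anything falls off the work surface, if the arm or the gripper's body presses on something with over 40 N, if the wrist force passes 120 N, or if a joint passes its speed limit or range.

ROBOT

A 7-joint arm with a two-finger parallel gripper is mounted at the origin on the work surface. World frame = base frame: x ahead of the robot, y to its left, z up, the work surface at z = 0. Lengths are in m, angles in rad, forces in N, time in s.
With the tool pointing down it reaches from about 0.35 to 0.9 m from the base axis. Payload 7.2 kg.
Tool frame: the origin (TCP) lies between the finger pads; the fingertips stand 11 mm ahead of it and the grasp point (between the pads) lies 8 mm behind it; z points along the fingers, y is the line along which they close (so a half turn about z gives the same grasp; the last joint's range is limited). The gripper opens to 88 mm and grips with 3 to 60 N. Pads are 20 mm wide; open, the fingers measure 115 mm over their backs; the gripper's body (75 mm by 178 mm) begins 61 mm behind the grasp point.
Start: joints at [-1.359, 0.411, -0.013, 1.596, 0.006, 1.134, -0.082], TCP at [0.173, 0.601, 0.234] pointing down, gripper open.
Joint ranges: [-2.95, 2.95], [-0.29, 1.99], [-1.47, 1.44], [0.14, 2.54], [-1.03, 4.17], [0.13, 1.85], [-2.86, 2.86]. Speed limits (rad/s): [2.39, 2.39, 3.01, 3.01, 3.14, 3.14, 3.14].

INTERFACE

Orientations are given as [roll, pitch, yaw] about the fixed x, y, z axes, in that order (R = Rz(yaw) Ry(pitch) Rx(roll)).
In Python, from cell import bot, cams, hand_in gives the robot as it stands. Calls block until the motion is done:
- bot.move_to(position, orientation): joint-space move of the TCP to a pose.
- bot.move_straight(position, attitude=None, vel=0.15, f_stop=None): straight line of the TCP; attitude=None keeps the orientation; vel is the mean speed in m/s. With f_stop (N) it stops when the force on the tool has changed by that much, and returns True; else False.
- bot.goto_joints(angles): joint-space move.
- bot.set_gripper(opening, force=None): opening from 0.0 (shut) to 1.0 (fully open); force is the grip in N (None keeps the last); returns when the fingers have stopped.
- bot.pause(seconds).
- bot.inverse_kinematics(position, orientation): joint angles nearest the present ones, or None.
- bot.state(): the state.
- cams.grab_frame(name): name is "scene" or "top"; returns a dict with "color" (384x512x3 uint8, blue, green, red), "K" (3x3 intrinsics, pixels), "k1" (the pictures are not rectified: a ray, as slopes to the right and down, at radius r is drawn at 1 + k1 r^2 times it, then the intrinsics apply), "world_to_cam" (4x4, takes a point from world to camera coordinates). Camera axes: x right, y down, z forward; pixel columns grow to the right and rows downward; lengths in m; the calibration is good to about 2 mm. A picture is of the moment at which its call begins. There is no depth.
A pose or a line that the arm cannot do raises bot.PlanningError and nothing moves.
- hand_in(): hands the job in; it is judged then, once.
The state is a dict: "time": time; "joint_pos": joint angles; "qvel": joint speeds; "effort": joint torques, N m; "tool_pos": TCP position; "ee_rot": TCP orientation; "contact_force": force on the tool from outside, world axes, zero at the start; "torque": the same for the moment, N m; "grip_width": opening from 0.0 (shut) to 1.0 (fully open); "gripper_force": force on a finger pad.
Only numpy, scipy, OpenCV 4.12 (cv2) and the standard library are available. Lean on these libraries where they do the work, as an engineer would, in place of code of your own. Each camera call takes 0.05 s, during which the arm holds its last target. There are 200 camera calls.

## Working session

There is one attempt and no reset: what is moved stays moved. The work goes in short steps, each a Python script; the robot and the scene stay as the last script left them, time stands still between calls to the robot, and variables do not carry over. Pictures are saved under pics/ and viewed, at most 14 in all, crops included, and the job is handed in when it is done.

```bash
ls; mkdir -p pics; python3 - <<'E'
from cell import bot,cams
import cv2,numpy as np
for n in ("scene","top"):
    f=cams.grab_frame(n); cv2.imwrite(f"pics/{n}0.png",cv2.resize(f["color"],(800,600),interpolation=cv2.INTER_CUBIC))
    T=f["world_to_cam"]; print(n,f["K"].tolist(),f["k1"],(-T[:3,:3].T@T[:3,3]).round(3),T.round(3).tolist())
s=bot.state(); print(s["time"],s["tool_pos"],s["ee_rot"])
E
```

```text
pics
scene [[391.4552991782158, 0.0, 255.83826808907915], [0.0, 391.4552991782158, 183.46933063670383], [0.0, 0.0, 1.0]] -0.01147723330074387 [1.192 0.544 0.874] [[-0.672, 0.741, -0.013, 0.409], [0.529, 0.467, -0.708, -0.267], [-0.518, -0.483, -0.706, 1.497], [0.0, 0.0, 0.0, 1.0]]
top [[372.10600281648414, 0.0, 252.86133855669834], [0.0, 372.10600281648414, 179.87445311918592], [0.0, 0.0, 1.0]] 0.03977601037195306 [ 0.446 -0.029  0.981] [[0.018, -1.0, -0.022, -0.016], [-0.99, -0.015, -0.139, 0.577], [0.138, 0.024, -0.99, 0.91], [0.0, 0.0, 0.0, 1.0]]
0.1 [0.17252036 0.60028997 0.23290415] [-3.14020223e+00  9.04814268e-05  2.86182621e+00]
```

View pics/scene0.png

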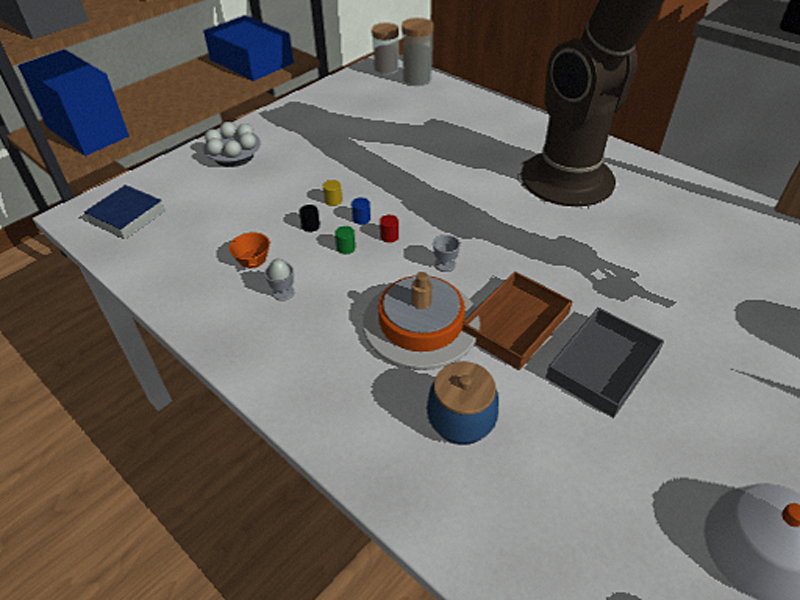

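View pics/top0.png

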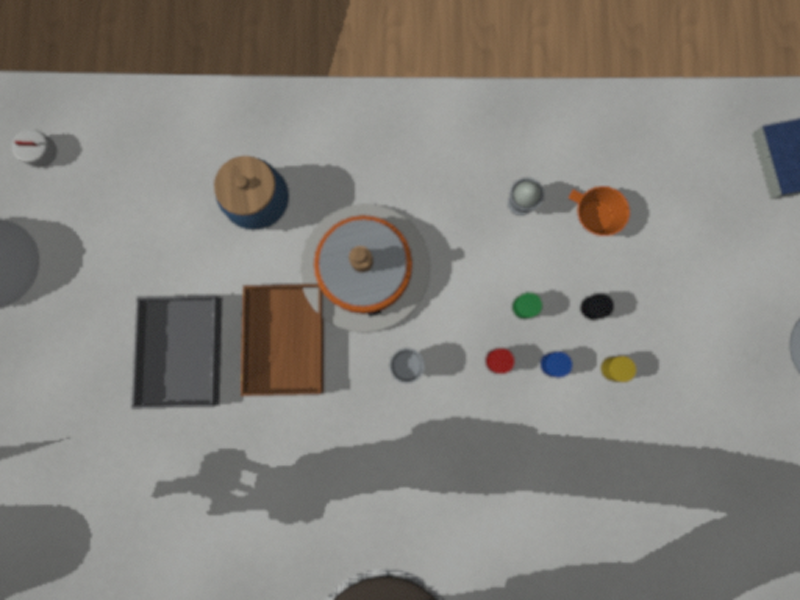

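The scene view shows all five sleeves (800 px: red 389,228; yellow 333,192; green 345,240; blue 361,210; black 310,217). The cap is at (422,290) and the empty cup at (446,252). The trays are right of the cooker, wooden then grey. In the top view the sleeves are red (500,361), yellow (619,369), green (528,305), blue (557,364) and black (597,306), with the cap at (361,260) and the cup at (406,365).

```bash
cat > vis.py <<'E'
import cv2,numpy as np
from scipy.optimize import least_squares
from cell import cams
S=1.5625
def grab(): return {n:cams.grab_frame(n) for n in("scene","top")}
def proj(f,P):
    T=f["world_to_cam"];d=np.array([f["k1"],0,0,0,0.])
    return cv2.projectPoints(np.float64(P).reshape(-1,1,3),cv2.Rodrigues(T[:3,:3])[0],T[:3,3],f["K"],d)[0].reshape(-1,2)
def tri(F,px):
    """px: {view:(u,v)} raw pixels"""
    g=lambda p:np.concatenate([proj(F[n],p)[0]-px[n] for n in px])
    r=least_squares(g,[.6,-.1,.05]);return r.x,np.abs(r.fun).max()
def ray(f,px,z):
    r=least_squares(lambda p:proj(f,[p[0],p[1],z])[0]-px,[.6,-.1]);return r.x
a=np.linspace(0,2*np.pi,48,endpoint=False);C=np.c_[np.cos(a),np.sin(a)]
def sil(f,p,r,h):
    P=[[*(p[:2]+r*c),p[2]+z] for z in(0,h) for c in C]
    hull=cv2.convexHull(np.float32(proj(f,P)));m=cv2.moments(hull)
    return np.array([m["m10"]/m["m00"],m["m01"]/m["m00"]]),m["m00"]
HUE={"red":0,"yellow":26,"green":60,"blue":112}
def mask(f,col,c,w=20):
    hsv=cv2.cvtColor(f["color"],cv2.COLOR_BGR2HSV).astype(int)
    if col=="black": m=hsv[...,2]<50
    else:
        dh=np.abs(hsv[...,0]-HUE[col]);m=(np.minimum(dh,180-dh)<14)&(hsv[...,1]>110)&(hsv[...,2]>25)
    k=np.zeros_like(m);u,v=np.int32(c);k[max(v-w,0):v+w,max(u-w,0):u+w]=1
    n,l,st,ce=cv2.connectedComponentsWithStats((m&k).astype(np.uint8))
    if n<2: return None
    i=1+st[1:,4].argmax();return ce[i],st[i,4]
def sleeve(F,col,seed):
    ob={n:mask(F[n],col,seed[n]) for n in seed}
    g=lambda p:np.concatenate([sil(F[n],p,.021,.046)[0]-ob[n][0] for n in ob])
    r=least_squares(g,[.55,-.2,0.],x_scale=.1,diff_step=1e-4)
    return r.x,np.abs(r.fun).max(),{n:round(ob[n][1]/sil(F[n],r.x,.021,.046)[1],2) for n in ob}
E
python3 - <<'E'
from vis import *
F=grab()
sd={"red":((389,228),(500,361)),"yellow":((333,192),(619,369)),"green":((345,240),(528,305)),"blue":((361,210),(557,364)),"black":((310,217),(597,306))}
for c,(s,t) in sd.items():
    p,e,ar=sleeve(F,c,{"scene":np.array(s)/S,"top":np.array(t)/S}); print(c,p.round(4),round(e,2),ar)
def crop(n,u,v,w,h): # raw px centre
    return cv2.resize(F[n]["color"][v-h:v+h,u-w:u+w],(400,600),interpolation=cv2.INTER_CUBIC)
cv2.imwrite("pics/c1.png",np.hstack([crop("scene",275,178,40,60)[:600],crop("top",246,200,40,60)]))
E
```

```text
red [ 0.4521 -0.1763  0.0029] 0.42 {'scene': np.float64(0.9), 'top': np.float64(0.83)}
yellow [ 0.4435 -0.3648  0.0023] 0.43 {'scene': np.float64(0.93), 'top': np.float64(0.83)}
green [ 0.5421 -0.2208  0.0033] 0.48 {'scene': np.float64(0.89), 'top': np.float64(0.74)}
blue [ 0.4483 -0.2664  0.0022] 0.46 {'scene': np.float64(0.91), 'top': np.float64(0.79)}
black [ 0.5428 -0.3339  0.0023] 0.35 {'scene': np.float64(0.89), 'top': np.float64(0.73)}
```

View pics/c1.png

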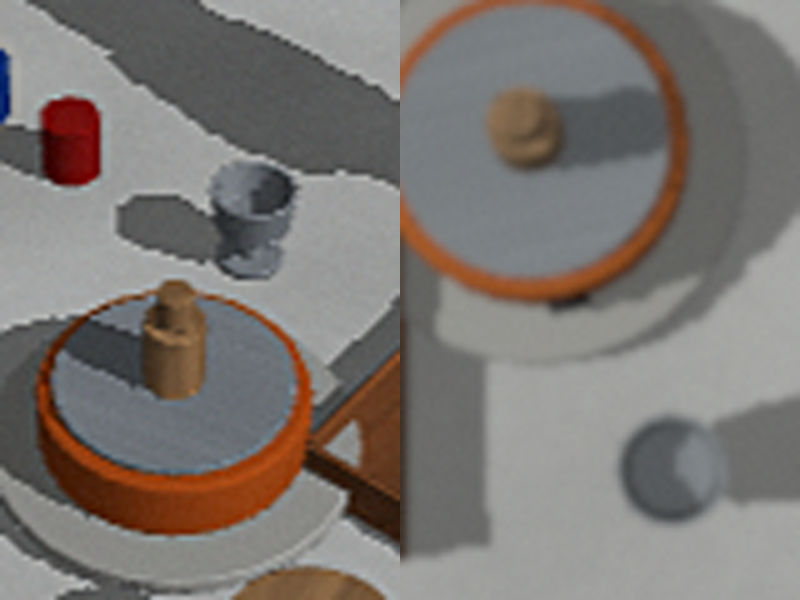

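The crop (5x) shows the cup rim centred at (253,190) in the scene part and (674,468) in the top part. The knob top is at (178,291) and (518,116). Next I'll triangulate these and fit the plate circle.

```bash
cat >> vis.py <<'E'
def sil2(f,p,parts):
    """centroid of union of upright cylinders (z0,h,r) at p"""
    k=8;o=None;polys=[]
    for z0,h,r in parts:
        P=[[p[0]+r*c[0],p[1]+r*c[1],p[2]+z] for z in(z0,z0+h) for c in C]
        polys.append(cv2.convexHull(np.float32(proj(f,P))))
    o=np.floor(np.vstack(polys).min((0,1)))-2
    im=np.zeros((90*k,90*k),np.uint8)
    for q in polys: cv2.fillPoly(im,[np.int32(np.round((q-o+.5)*k*16))],1,shift=4)
    m=cv2.moments(im,True);return np.array([m["m10"],m["m01"]])/m["m00"]/k+o-.5, m["m00"]/k/k
E
python3 - <<'E'
from vis import *
F=grab()
r=lambda o,c:np.array(o)+(np.array(c)+.5)/5-.5
for nm,a_,b in(("cuprim",(253,190),(274,468)),("knobtop",(178,291),(118,116))):
    p,e=tri(F,{"scene":r((235,118),a_),"top":r((206,140),b)});print(nm,p.round(4),round(e,2))
ob={}
for n,c in(("scene",(270,185)),("top",(231,167))):
    f=F[n];hsv=cv2.cvtColor(f["color"],cv2.COLOR_BGR2HSV).astype(int)
    print(n,"hsv cap",hsv[c[1],c[0]],"orange",hsv[213,265] if n=="scene" else hsv[199,235])
    # plate: hole inside orange ring
    o=((hsv[...,0]<13)&(hsv[...,1]>170)).astype(np.uint8)
    if n=="scene": o[:, :240]=0;o[:,300:]=0
    k=np.zeros_like(o);k[c[1]-45:c[1]+55,c[0]-50:c[0]+50]=1;o&=k
    cs,h=cv2.findContours(o,cv2.RETR_CCOMP,cv2.CHAIN_APPROX_NONE)
    holes=[q for q,hh in zip(cs,h[0]) if hh[3]>=0];q=max(holes,key=cv2.contourArea)
    hm=np.zeros_like(o);cv2.fillPoly(hm,[q],1);hm&=1-o;m=cv2.moments(hm,True);ob[n]=(np.array([m["m10"],m["m01"]])/m["m00"],m["m00"])
def circ(f,p,R):
    h=np.float32(proj(f,[[p[0]+R*c[0],p[1]+R*c[1],p[2]] for c in C]));m=cv2.moments(h);return np.array([m["m10"],m["m01"]])/m["m00"],m["m00"]
for R in(.07,):
    g=lambda p:np.concatenate([circ(F[n],p,R)[0]-ob[n][0] for n in ob])
    s=least_squares(g,[.6,-.1,.06],diff_step=1e-4);print("plate",s.x.round(4),np.abs(s.fun).max().round(2),{n:round(ob[n][1]/circ(F[n],s.x,R)[1],3) for n in ob})
# cap wood mask
oc={}
for n,c in(("scene",(270,188)),("top",(231,167))):
    hsv=cv2.cvtColor(F[n]["color"],cv2.COLOR_BGR2HSV).astype(int)
    m=((hsv[...,0]<25)&(hsv[...,1]>70)).astype(np.uint8)
    k=np.zeros_like(m);k[c[1]-(16 if n=="scene" else 14):c[1]+14,c[0]-11:c[0]+11]=1
    nn,l,st,ce=cv2.connectedComponentsWithStats(m&k);i=1+st[1:,4].argmax();oc[n]=ce[i];print(n,st[i],ce[i])
parts=[(0,.046,.018),(.046,.022,.011)]
g=lambda p:np.concatenate([sil2(F[n],p,parts)[0]-oc[n] for n in oc])
s=least_squares(g,[.6,-.05,.065],diff_step=3e-3);print("cap",s.x.round(4),np.abs(s.fun).max().round(2),[sil2(F[n],s.x,parts)[1] for n in oc])
T=lambda z,*q:[ray(F["top"],np.array(x)/S,z).round(4).tolist() for x in q]
print("wood",T(.035,(244,287),(320,287),(323,394),(242,395)));print("grey",T(.035,(138,297),(221,297),(218,406),(134,407)))
print("egg,pig,poach",T(.06,(526,194)),T(.11,(245,185)),T(.04,(603,211)))
E
```

```text
cuprim [ 0.4425 -0.0268  0.061 ] 0.51
knobtop [0.6026 0.0477 0.1348] 0.45
scene hsv cap [ 14 129 128] orange [ 10 242 156]
top hsv cap [ 16 104  91] orange [ 11 177 108]
plate [ 0.5855 -0.0211 -0.0917] 4.27 {'scene': 0.001, 'top': 0.001}
scene [259 174  17  24 255] [269.3372549  185.78823529]
top [224 158  14  15 172] [230.50581395 165.11627907]
cap [0.6046 0.0474 0.0688] 0.28 [273.6875, 227.40625]
wood [[0.5643, 0.2424], [0.5663, 0.1172], [0.3938, 0.106], [0.39, 0.2357]]
grey [[0.5452, 0.4151], [0.5472, 0.2793], [0.3723, 0.2731], [0.3689, 0.4067]]
egg,pig,poach [[0.7203, -0.2163]] [[0.7145, 0.2278]] [[0.6985, -0.3451]]
```

```bash
cat > rob.py <<'E'
from cell import bot
from vis import *
pi=np.pi
def ori(psi,pos):
    best=None
    for y in(psi,psi+pi,psi-pi):
        q=bot.inverse_kinematics(list(pos),[pi,0,y])
        if q is not None and(best is None or abs(q[6])<best[0]): best=(abs(q[6]),y)
    return [pi,0,best[1]]
def to(x,y,z,psi=0): bot.move_to([x,y,z],ori(psi,(x,y,z)))
def line(x,y,z,vel=.15,f=None): return bot.move_straight([x,y,z],vel=vel,f_stop=f)
def up(z,vel=.2):
    p=bot.state()["tool_pos"];return line(p[0],p[1],z,vel)
def rep(t=""):
    s=bot.state();print(t,"t=%.1f"%s["time"],np.round(s["tool_pos"],4),"w=%.3f"%s["grip_width"],"f=%.1f"%s["gripper_force"],"F",np.round(s["contact_force"],1),flush=True)
CAP=(.6040,.0475);CUP=(.4425,-.0268)
E
python3 - <<'E'
from rob import *
bot.set_gripper(.6,15)
to(*CAP,.22);rep("above")
line(*CAP,.125,.12,8);rep("at cap")
bot.set_gripper(0,20);rep("grip")
up(.215,.12);rep("lifted")
to(*CUP,.215);rep()
print(line(*CUP,.036+.060-.002,.08,6));rep("in cup")
bot.set_gripper(.6);up(.2);rep("free")
to(.46,.30,.25);rep()
F=grab()
for n in F: print(n, F[n]["color"].shape)
cr=lambda n,u,v:cv2.resize(F[n]["color"][v-60:v+60,u-40:u+40],(400,600),interpolation=cv2.INTER_CUBIC)
cv2.imwrite("pics/c2.png",np.hstack([cr("scene",275,178),cr("top",246,200)]))
E
```

```text
above t=3.5 [0.6039 0.0488 0.2198] w=0.603 f=0.0 F [-0.1 -0.   0.1]
at cap t=4.5 [0.6045 0.0474 0.1257] w=0.602 f=0.0 F [-0.9  0.1 -0.1]
grip t=5.0 [0.6041 0.0475 0.1252] w=0.242 f=20.0 F [0.2 0.4 0.9]
lifted t=5.9 [0.6036 0.0477 0.2143] w=0.245 f=20.0 F [-0.6  0.2 -0.9]
 t=6.7 [ 0.4435 -0.0261  0.2153] w=0.244 f=20.0 F [ 1.2 -0.1 -0.3]
True
in cup t=8.1 [ 0.4423 -0.0274  0.0957] w=0.243 f=20.0 F [-0.2 -1.1  4.2]
free t=9.4 [ 0.4411 -0.0266  0.1994] w=0.601 f=0.0 F [ 0.5 -0.  -0.7]
 t=11.2 [0.46   0.2992 0.2491] w=0.601 f=0.0 F [-0.7 -0.1  0.4]
scene (384, 512, 3)
top (384, 512, 3)
```

View pics/c2.png

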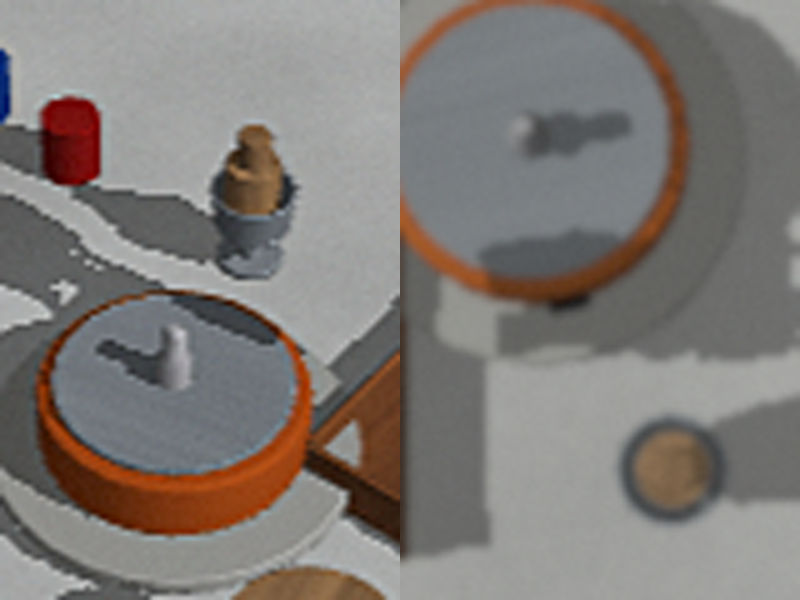

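The 5x crop shows the cap upright in the cup. The bare post's top is at (174,328) in the scene part, and its blob centroids are about (174,357) and (529,134). Next: centre red by squeezing it both ways, then check camera bias from the known tool position.

```bash
cat >> rob.py <<'E'
SEED={"red":(.4521,-.1763),"yellow":(.4435,-.3648),"green":(.5421,-.2208),"blue":(.4483,-.2664),"black":(.5428,-.3339)}
G=.037   # TCP above a sleeve's underside when gripped
def find(col,xy=None):
    F=grab();xy=xy or SEED[col]
    return sleeve(F,col,{n:proj(F[n],[*xy,.023])[0] for n in F})
def squeeze(x,y):
    """centre the sleeve under the tool by gripping both ways; leaves it gripped, fingers along y"""
    bot.set_gripper(.75,10);to(x,y,.12,pi/2);line(x,y,G,.12,8)
    bot.set_gripper(0,8);w1=bot.state()["grip_width"];bot.set_gripper(.75);up(.10)
    to(x,y,.10,0);line(x,y,G,.12,8);bot.set_gripper(0,25)
    rep("squeezed w1=%.3f"%w1)
E
python3 - <<'E'
from rob import *
F=grab()
r=lambda o,c:np.array(o)+(np.array(c)+.5)/5-.5
oc={"scene":r((235,118),(174,357)),"top":r((206,140),(129,134))}
parts=[(0,.02,.0105),(.02,.02,.0065)]
for z in(None,.065,.068):
    g=lambda p:np.concatenate([sil2(F[n],[p[0],p[1],p[2] if z is None else z],parts)[0]-oc[n] for n in oc])
    s=least_squares(g,[.6,.047,.065],diff_step=3e-3);print("post",s.x.round(4),np.abs(s.fun).max().round(2))
p,e,ar=find("red");print(p.round(4),e)
squeeze(p[0],p[1])
bot.set_gripper(.75);t=bot.state()["tool_pos"];up(.12);to(.46,.30,.25)
p2,e,ar=find("red");print("true",t.round(4),"seen",p2.round(4),"bias",(p2-t)[:2].round(4))
E
```

```text
post [0.6041 0.0469 0.0679] 0.42
post [0.6036 0.0465 0.065 ] 0.61
post [0.6041 0.0471 0.065 ] 0.36
[ 0.4521 -0.1762  0.0028] 0.3882098217741259
squeezed w1=0.472 t=18.5 [ 0.4523 -0.1764  0.0374] w=0.474 f=25.0 F [-1.2 -0.8  4.1]
true [ 0.4521 -0.1761  0.037 ] seen [ 0.4538 -0.1758  0.0022] bias [0.0017 0.0003]
```

```bash
cat >> rob.py <<'E'
POST=(.6028,.0467);PF=.065
OFF=[(0,0)]+[(r*np.cos(k*pi/3),r*np.sin(k*pi/3)) for r in(.0018,.0032) for k in range(6)]
def try_post():
    """sleeve in hand: bring it down over the post; returns stop height of underside over the plate, xy used"""
    to(*POST,.21,0)
    for dx,dy in OFF:
        x,y=POST[0]+dx,POST[1]+dy
        line(x,y,.155,.12)
        hit=line(x,y,PF+G-.003,.04,5)
        h=bot.state()["tool_pos"][2]-G-PF
        rep("post try (%.4f,%.4f) hit=%s h=%.4f"%(x,y,hit,h))
        if h<.030: return h,x,y
    raise SystemExit("not found")
def let_go():
    bot.set_gripper(.62);bot.pause(.3);up(.235);bot.pause(.3)
def to_tray(xy,z=.005):
    up(.21);to(*xy,.15,0);line(*xy,z+G-.003,.10,5);rep("tray")
    bot.set_gripper(.62);up(.16)
E
python3 - <<'E'
from rob import *
p,e,ar=find("red")
squeeze(p[0]-.0015,p[1]);up(.2)
print(try_post());let_go();rep()
F=grab();cr=lambda n,u,v:cv2.resize(F[n]["color"][v-60:v+60,u-40:u+40],(400,600),interpolation=cv2.INTER_CUBIC)
cv2.imwrite("pics/c3.png",np.hstack([cr("scene",275,178),cr("top",246,170)]))
E
```

```text
squeezed w1=0.004 t=29.7 [ 0.4523 -0.1757  0.037 ] w=0.006 f=0.0 F [-0.2  1.  -0.3]
post try (0.6028,0.0467) hit=True h=0.0143 t=33.3 [0.6028 0.0467 0.1163] w=0.005 f=4.0 F [-2.1 -1.1  8.7]
(np.float64(0.014292448661811813), 0.6028, 0.0467)
 t=35.6 [0.6021 0.0464 0.2341] w=0.618 f=0.0 F [ 0.1  0.8 -0.1]
```

View pics/c3.png

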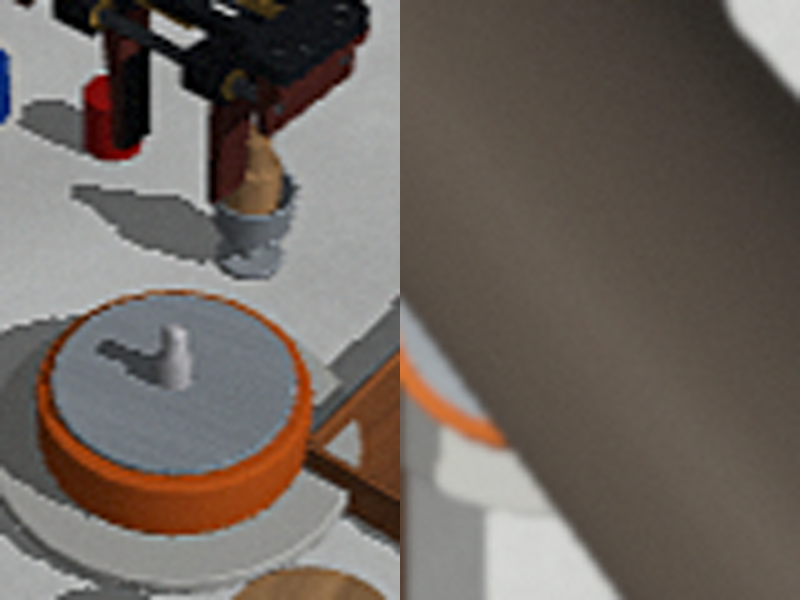

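The red sleeve was knocked aside after I measured it, and now stands near (115,120) in the scene part, toward the cup. The closed fingers only touched the post top. I'll add a grip check and repeat.

```bash
cat >> rob.py <<'E'
def pick(col):
    xy=SEED[col]
    for k in range(3):
        p,e,ar=find(col,tuple(xy));print(col,p.round(4),round(e,2),ar)
        if abs(p[2])>.008 or e>1.2: raise SystemExit("bad fix")
        squeeze(p[0]-.0015,p[1])
        if abs(bot.state()["grip_width"]-.474)<.02: up(.2); return
        bot.set_gripper(.75);up(.2);to(.46,.30,.25);xy=p[:2]
    raise SystemExit("no pick")
E
python3 - <<'E'
from rob import *
to(.46,.30,.25)
pick("red")
print(try_post());let_go();rep()
F=grab();cr=lambda n,u,v:cv2.resize(F[n]["color"][v-60:v+60,u-40:u+40],(400,600),interpolation=cv2.INTER_CUBIC)
cv2.imwrite("pics/c4.png",cr("scene",275,178))
E
```

```text
red [ 0.4171 -0.1714  0.005 ] 0.74 {'scene': np.float64(0.88), 'top': np.float64(0.61)}
squeezed w1=0.471 t=43.9 [ 0.4158 -0.1716  0.0373] w=0.477 f=25.0 F [-1.2 -0.8  5.5]
post try (0.6028,0.0467) hit=True h=0.0199 t=47.4 [0.603  0.0468 0.1219] w=0.476 f=25.0 F [ 0.8 -0.3  3.7]
(np.float64(0.019857866540887642), 0.6028, 0.0467)
 t=49.2 [0.6021 0.0464 0.2341] w=0.621 f=0.0 F [ 0.3 -0.4 -0.1]
```

View pics/c4.png

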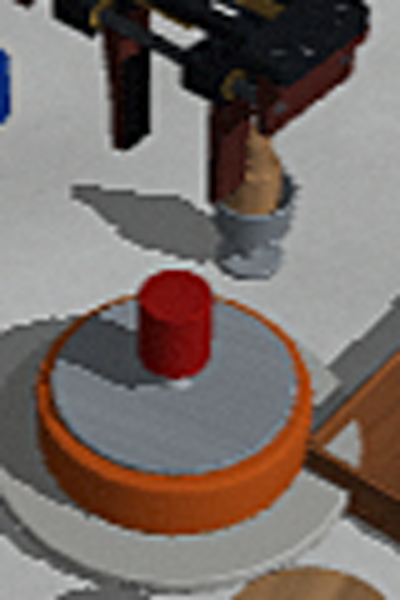

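Red sits upright at 19.9 mm, on the shoulder, with the post visible below it at (178,383). It is tight, so it goes to the grey tray; yellow is next.

```bash
cat >> rob.py <<'E'
SLOT={"red":(.427,.3425),"green":(.490,.345),"yellow":(.431,.173),"blue":(.478,.176),"black":(.523,.179)}
def regrip(h,x,y):
    line(x,y,PF+h+G,.15,8);bot.set_gripper(0,25);rep("regrip")
    if abs(bot.state()["grip_width"]-.474)>.02: raise SystemExit("regrip?")
E
python3 - <<'E'
from rob import *
regrip(.0199,.6028,.0467);to_tray(SLOT["red"])
to(.46,.30,.25)
pick("yellow")
r=try_post();print(r);let_go();rep()
F=grab();f=F["scene"]["color"];cr=lambda u,v:cv2.resize(f[v-60:v+60,u-40:u+40],(400,600),interpolation=cv2.INTER_CUBIC)
cv2.imwrite("pics/c5.png",np.hstack([cr(275,178),cr(370,215)]))
E
```

```text
regrip t=50.5 [0.6033 0.0468 0.1228] w=0.477 f=25.0 F [ 0.4 -0.   4.7]
tray t=53.5 [0.4262 0.3421 0.0419] w=0.474 f=25.0 F [-0.2  0.2  0.9]
yellow [ 0.4435 -0.3647  0.0023] 0.41 {'scene': np.float64(0.93), 'top': np.float64(0.83)}
squeezed w1=0.472 t=62.9 [ 0.4423 -0.3649  0.0376] w=0.479 f=25.0 F [-0.6  0.8  5.3]
post try (0.6028,0.0467) hit=True h=0.0005 t=67.4 [0.6027 0.0465 0.1025] w=0.477 f=25.0 F [-0.1 -1.   5.5]
(np.float64(0.000487796910232402), 0.6028, 0.0467)
 t=69.2 [0.6017 0.0464 0.2341] w=0.620 f=0.0 F [-0.3  0.2 -0.2]
```

View pics/c5.png

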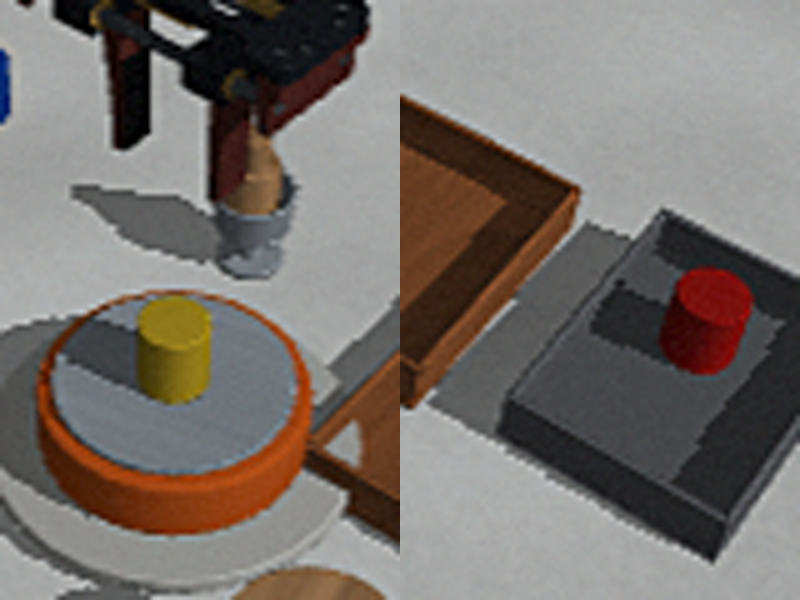

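Yellow is fully down on the plate at h=0.5 mm (175,350), and red stands upright in the grey tray at (705,320). On to yellow's tray, then green.

```bash
python3 - <<'E'
from rob import *
h=(.0005,.6028,.0467)
regrip(*h);to_tray(SLOT["yellow"])
for c,want in(("green",.0199),("blue",.0005)):
    to(.46,.30,.25);pick(c);h=try_post();print(c,h);let_go();rep()
    f=grab()["scene"]["color"]
    if c=="green": g=f
    if abs(h[0]-want)>.004: raise SystemExit("height")
    if c=="green": regrip(*h);to_tray(SLOT[c])
cr=lambda f,u,v:cv2.resize(f[v-60:v+60,u-40:u+40],(266,400),interpolation=cv2.INTER_CUBIC)
cv2.imwrite("pics/c6.png",np.hstack([cr(g,275,178),cr(f,275,178),cr(f,350,210)]))
E
```

```text
regrip t=70.7 [0.6033 0.0468 0.1034] w=0.477 f=25.0 F [-0.3 -1.5  5.7]
tray t=73.3 [0.43   0.1725 0.0424] w=0.472 f=25.0 F [ 0.2 -0.6  0.1]
green [ 0.5423 -0.2208  0.0026] 0.34 {'scene': np.float64(0.86), 'top': np.float64(0.72)}
squeezed w1=0.467 t=82.5 [ 0.541  -0.2209  0.0375] w=0.477 f=25.0 F [-0.6  0.3  3.9]
post try (0.6028,0.0467) hit=True h=0.0202 t=86.0 [0.6027 0.0469 0.1222] w=0.478 f=25.0 F [0.6 0.1 2.5]
green (np.float64(0.020171191872359967), 0.6028, 0.0467)
 t=87.7 [0.602  0.0463 0.2341] w=0.621 f=0.0 F [ 0.5  0.5 -1.2]
regrip t=89.1 [0.6033 0.0468 0.123 ] w=0.473 f=25.0 F [0.  0.4 4.3]
tray t=91.9 [0.4891 0.3445 0.0422] w=0.475 f=25.0 F [0.3 0.5 0.9]
blue [ 0.4482 -0.2666  0.0021] 0.5 {'scene': np.float64(0.9), 'top': np.float64(0.79)}
squeezed w1=0.477 t=101.0 [ 0.4468 -0.2668  0.0374] w=0.470 f=25.0 F [-0.9 -0.3  5. ]
post try (0.6028,0.0467) hit=True h=0.0004 t=105.0 [0.6028 0.0468 0.1024] w=0.477 f=25.0 F [-0.6 -0.9  4.2]
blue (np.float64(0.0003873301273392138), 0.6028, 0.0467)
 t=106.9 [0.6018 0.0464 0.2342] w=0.616 f=0.0 F [ 0.6  0.6 -0.6]
```

View pics/c6.png

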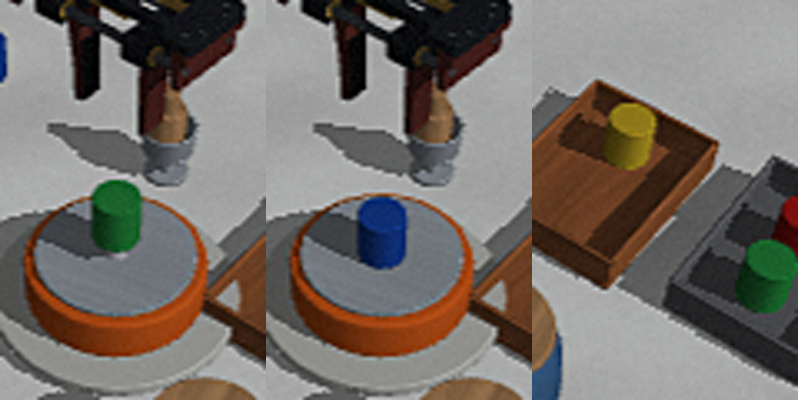

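Green stopped on the shoulder (117,215) and now stands in the grey tray. Blue is down on the plate (382,232) and yellow is upright in the wooden tray. Now blue to its tray, black, and the cap.

```bash
python3 - <<'E'
from rob import *
regrip(.0004,.6028,.0467);to_tray(SLOT["blue"])
to(.46,.30,.25);pick("black");h=try_post();print(h);let_go();rep()
if abs(h[0])>.004: raise SystemExit("height")
g=grab()["scene"]["color"]
regrip(*h);to_tray(SLOT["black"]);rep()
x,y=.4423,-.0274
to(x,y,.2);line(x,y,.0955,.12,8);bot.set_gripper(0,20);rep("cap grip")
up(.215,.12);to(*POST,.215);print(line(*POST,.122,.06,6));rep("cap down")
bot.set_gripper(.6);bot.pause(.2);up(.22);to(.30,.45,.30);bot.pause(.5);rep("end")
F=grab();f=F["scene"]["color"]
cr=lambda f,u,v:cv2.resize(f[v-60:v+60,u-40:u+40],(266,400),interpolation=cv2.INTER_CUBIC)
cv2.imwrite("pics/c7.png",np.hstack([cr(g,275,178),cr(f,275,178),cr(f,350,210)]))
cv2.imwrite("pics/c8.png",cv2.resize(F["top"]["color"],(800,600)))
E
```

```text
regrip t=108.4 [0.6032 0.0467 0.1032] w=0.471 f=25.0 F [-0.5 -0.8  4.4]
tray t=110.9 [0.477  0.1757 0.0424] w=0.470 f=25.0 F [ 0.9  0.2 -0. ]
black [ 0.5432 -0.3334  0.0025] 0.41 {'scene': np.float64(0.89), 'top': np.float64(0.77)}
squeezed w1=0.476 t=120.3 [ 0.542  -0.3336  0.0376] w=0.471 f=25.0 F [ 0.4 -0.3  5.1]
post try (0.6028,0.0467) hit=True h=0.0004 t=125.0 [0.6027 0.0466 0.1024] w=0.469 f=25.0 F [-0.1 -0.4  3.8]
(np.float64(0.0003907867819260835), 0.6028, 0.0467)
 t=126.8 [0.6018 0.0463 0.2342] w=0.622 f=0.0 F [ 0.6 -0.3 -0.8]
regrip t=128.3 [0.6033 0.0468 0.1032] w=0.473 f=25.0 F [-0.9 -0.9  5.4]
tray t=130.7 [0.5222 0.1788 0.0423] w=0.466 f=25.0 F [ 0.5 -0.3 -0.5]
 t=131.9 [0.5214 0.1776 0.1591] w=0.620 f=0.0 F [-1.   0.1 -0.7]
cap grip t=134.4 [ 0.4424 -0.0275  0.0956] w=0.242 f=20.0 F [-0.3  0.5  3.4]
True
cap down t=137.7 [0.6027 0.0468 0.1245] w=0.244 f=20.0 F [-0.3  0.   5.2]
end t=141.6 [0.3001 0.45   0.3   ] w=0.600 f=0.0 F [-0.5  0.6 -0.3]
```

View pics/c7.png

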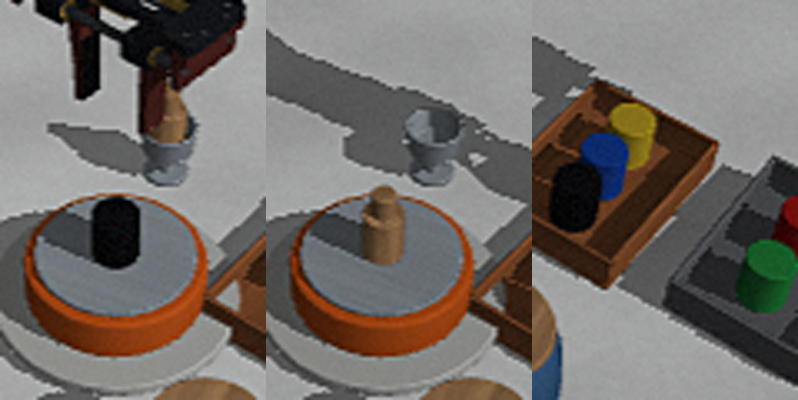

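View pics/c8.png

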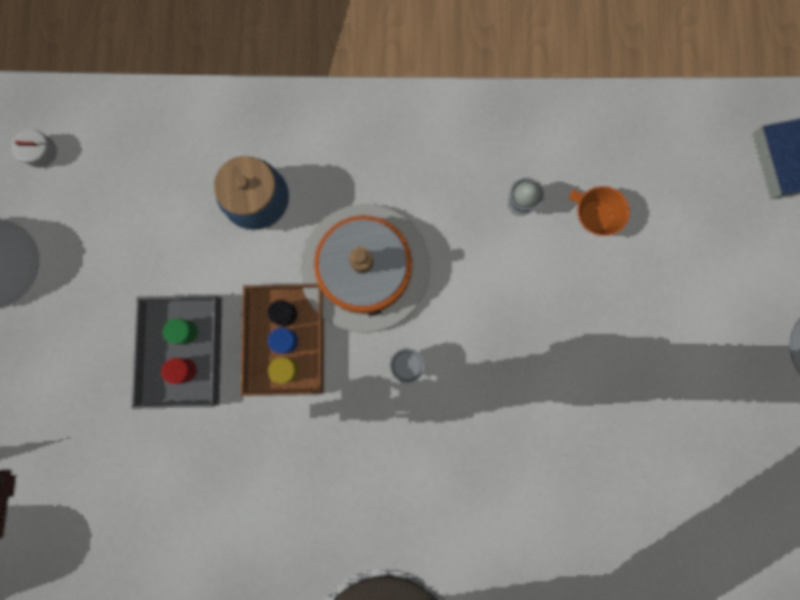

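The cap is back on the post (361,260 in the top view). Yellow, blue and black stand in the wooden tray and red and green in the grey tray, all upright. The salt pig, poaching cup and egg cup are where they were.

```bash
python3 -c "
from cell import hand_in
print(hand_in())"
```

```text
the job is handed in; nothing more can be done
None
```

The job is handed in after about 142 s of robot time: yellow, blue and black reached the plate and stand in the wooden tray, red and green stopped at the shoulder and stand in the grey tray, the cap is fully back on the post, and no verdict was returned.

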